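# Extend the ceiling-fan brush and hold it up

### The job

Get the telescoping fan brush ready for the ceiling fan: while it lies in its wooden rest, press in the button on its collar and pull the stick out past the first stop to the second stop, then let the button spring back out so that it locks. Then take the brush by its ribbed handle, lift it well clear of the rest, about level, and finish holding it there in the gripper, still fully extended; leave the bowl, the funnel and the spoon rest where they are.

Things in the scene. Friction and masses are not known exactly. Their poses are not given: they have to be found in the camera images.
- brush: Telescoping fan brush, 0.33 kg. Origin on its long axis, 60 mm above the table at start. Own x points along it to the bristle head, z up, y level. Handle: grey 26 mm square tube, x -110 to +90 mm, rubber ribs x -55 to +45. A crossbar 44 mm wide at its end (x -125 to -111, z +1 to +13) sits behind the rear pegs: they stop the handle following the pull. A 15 mm aluminium stick slides out at +x.
- grip (a point): Point on the handle's axis at brush x = +20 mm, in the ribbed part, 44 mm from the front saddle: about the balance point of the extended brush, where the 26 mm handle can be gripped across brush y.
- collar (a point): Centre of the black collar on the sliding stick, on the brush axis beside the button; moves with the stick (brush x = 120 mm at start). Axes as the brush. Collar 50 mm long along x, 28 x 28 mm across; the button is on its -y side. The head (70 x 60 x 32 mm) begins 48 mm farther along x, reaching 10 mm above and 22 mm below the axis.
- stick (a joint): How far the stick is pulled out along brush +x, m: 0 = fully in, 0.060 first stop, 0.120 second stop (hard end 0.121). Drags with about 2 N. A spring pin worked by the button locks it at 0, 0.060 and 0.120 (play 3 mm either way, 2 mm more at 0); while the button is held in it slides straight past the first stop.
- button (a joint): Travel of the round grey collar button (14 mm across), m: 0 out, 0.005 fully in (pin clear beyond 0.0035). Stands 6 mm proud of the collar's -y side (facing away from the robot), moves along brush +y; spring 3 N out, 6 N in. Gripping the collar across y there (34 mm wide, 29 mm pressed) squeezes it in. Let go between stops it stays part way in.
- rest: Wooden peg-board rest, fixed: board 270 x 150 x 15 mm, origin at centre of underside, x along the brush. Two saddles, 15 mm long, at x = -101.5 and +71.5 mm, tops at height 47 mm, each with two upright 12 mm pegs (tops at 69 mm) either side of the handle. Open upwards: the handle lifts straight out.
- bowl: Glass bowl, 120 mm across, 55 mm high, origin under its centre. Bystander.
- funnel: Plastic funnel standing on its mouth, 100 mm across, 95 mm high, origin under its centre. Bystander.
- spoon_rest: White ceramic spoon rest, 100 x 80 x 17 mm, origin under its centre. Bystander.

How it is judged:
By the outcome, as a careful person would: the job done as asked, in the order asked, and still so for the second after the job is handed in, while the arm keeps its last pose, push and grip.
It also fails if it takes over 45 s, if anything falls off the work surface, if the arm or the gripper's body presses on something with over 40 N, if the wrist force passes 120 N, or if a joint passes its speed limit or range.

### The arm

A 7-joint arm with a two-finger parallel gripper is mounted at the origin on the work surface. World frame = base frame: x ahead of the robot, y to its left, z up, the work surface at z = 0. Lengths are in m, angles in rad, forces in N, time in s.
With the tool pointing down it reaches from about 0.4 to 0.925 m from the base axis. Payload 5.6 kg.
Tool frame: the origin (TCP) lies at the very end of the fingers, on their centre line; the grasp point (between the pads) lies 19 mm behind it; z points along the fingers, y is the direction in which the jaws open and shut (so a half turn about z gives the same grasp; the last joint's range is limited). The gripper opens to 85 mm and grips with 20 to 120 N. Pads are 22 mm wide; open, the fingers measure 114 mm over their backs; the gripper's body (76 mm by 85 mm) begins 54 mm behind the grasp point. The pads swing forward as they close: fully open they stand 13 mm farther back than shut.
Start: joints at [-1.269, 0.468, -0.012, 1.603, 0.006, 1.071, -0.056], TCP at [0.22, 0.612, 0.231] pointing down, gripper open.
Joint ranges: [-2.53, 2.53], [-0.31, 2.02], [-1.57, 1.55], [0.28, 2.44], [-1.29, 4.43], [0.15, 1.84], [-2.92, 2.92]. Speed limits (rad/s): [2.57, 2.57, 3.14, 3.14, 3.14, 3.14, 3.14].

### API

Orientations are given as a unit quaternion [x, y, z, w].
In Python, from rig import bot gives the robot as it stands.
- The arm moves only by the tool play_rows, never from a script. Its arguments are lists of equal length, an entry for each row: "offset": the shift along the world's x, y, z in m, a list of three; "yaw": the turn about the world's z in rad; "hand": the opening, from 0 (shut) to 1 (fully open). In form: {"offset": [[x, y, z], ...], "yaw": [yaw, ...], "hand": [hand, ...]}. A call has 1 to 5 rows; each row is the pose to reach, as a shift and turn from the pose commanded when the call began; what a row does not reach only later rows make up. A row lasts 1/10 s, in which the tool goes at most 50 mm and 8.59 degrees, less where a joint would pass 70% of its speed; a pose out of reach is approached as far as the arm can. A call with a gripper value outside its range is refused whole. The fingers move at their own pace and stop on an object; "squeeze" is the grip in N (left out, the last holds). Time passes only in rows, so rows that repeat a pose let the fingers close. It gives the time, the measured TCP pose, the force and the opening at its end, in the units of the state.
- bot.observe(): the state, without advancing time (a new reading comes with each control period).
- bot.get_image(name): name is "scene" or "top"; returns a dict with "color" (400x640x3 uint8, red, green, blue), "fov_y" (degrees; the focal length in pixels is half the picture's height over the tangent of half this angle, whatever the lens; pixels are square), "cx", "cy" (the principal point, pixels), "world_from_camera" (4x4, takes a point from camera to world coordinates). Camera axes: x right, y up, looking along -z (the intrinsics and any distortion apply to the point x, -y, -z); pixel columns grow to the right and rows downward; lengths in m; the calibration is good to about 2 mm. A picture is of the moment at which its call begins. There is no depth.
- bot.sign_off(): hands the job in, once; it reports no verdict.
The state is a dict: "t": time; "joint_positions": joint angles; "qvel": joint speeds; "tau": joint torques, N m; "tool_pos": TCP position; "tool_rot": TCP orientation; "force": force on the tool from outside, world axes, zero at the start; "ft_torque": the same for the moment, N m; "finger_gap": finger opening in m.
Only numpy, scipy, OpenCV 4.12 (cv2) and the standard library are available. Lean on these libraries where they do the work, as an engineer would, in place of code of your own. Each camera call takes 0.05 s, during which the arm holds its last target.

## Working session

There is one attempt and no reset: what is moved stays moved. The work goes in short steps, Python scripts to look and compute and a tool call to move; the robot and the scene stay as the last step left them, time stands still between calls to the robot, and variables do not carry over. Pictures are saved under pics/ and viewed, and the job is handed in when it is done.

Besides the shell and the picture viewer there is one more tool, called after ">>>" in YAML: its name, and indented under it one key for each argument. play_rows: Moves the arm, as the interface text tells. Its arguments: {"type":"object","properties":{"offset":{"type":"array","items":{"type":"array","items":{"type":"number"}}},"yaw":{"type":"array","items":{"type":"number"}},"hand":{"type":"array","items":{"type":"number"}},"squeeze":{"type":"number"}},"required":["offset","yaw","hand"]}

```bash
ls; mkdir -p pics; python3 - <<'E'
from rig import bot
import cv2,json
s=bot.observe();print(s)
for n in("scene","top"):
    d=bot.get_image(n);cv2.imwrite(f"pics/{n}0.png",d["color"][...,::-1]);print(n,d["fov_y"],d["cx"],d["cy"],d["world_from_camera"],[k for k in d])
E
```

```text
pics
{'t': 0.0, 'joint_positions': array([-1.26896123,  0.46839495, -0.01157942,  1.60364276,  0.0060268 ,
        1.07138359, -0.05627352]), 'qvel': array([ 5.18507855e-05,  3.85459660e-04,  6.61447274e-04,  6.93073009e-04,
       -7.02400156e-04, -1.72529437e-03,  2.27732893e-04]), 'tau': array([ 5.06385197e-05, -5.32382262e+01,  2.12265481e-02, -2.51315564e+01,
        1.13942177e-02,  7.36681715e-03, -1.56219767e-05]), 'tool_pos': array([0.21962187, 0.61117482, 0.23031886]), 'tool_rot': array([ 1.71586858e-01,  9.85168587e-01, -8.94397661e-04, -7.51580284e-05]), 'force': array([-0.03976278, -0.36094564,  0.32907709]), 'ft_torque': array([-0.00096489,  0.03688406, -0.03819176]), 'finger_gap': 0.08564450023894432}
scene 49.25183902199592 314.00361117529167 203.15021063835292 [[ 0.3704528  -0.58229028  0.7236731   1.22361411]
 [ 0.9287353   0.24451738 -0.278679   -0.14095599]
 [-0.01467857  0.77533817  0.63137569  0.68802289]
 [ 0.          0.          0.          1.        ]] ['color', 'fov_y', 'cx', 'cy', 'world_from_camera']
top 42.526201883341855 325.3656770537693 202.71007423719445 [[-0.01718705  0.98373536 -0.17879976  0.31047008]
 [-0.99980317 -0.01868186 -0.00667974  0.13070375]
 [-0.00991141  0.17864976  0.98386281  1.16787223]
 [ 0.          0.          0.          1.        ]] ['color', 'fov_y', 'cx', 'cy', 'world_from_camera']
```

View pics/scene0.png

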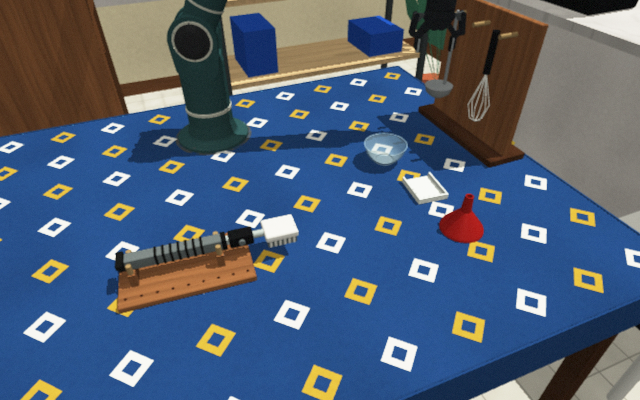

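View pics/top0.png

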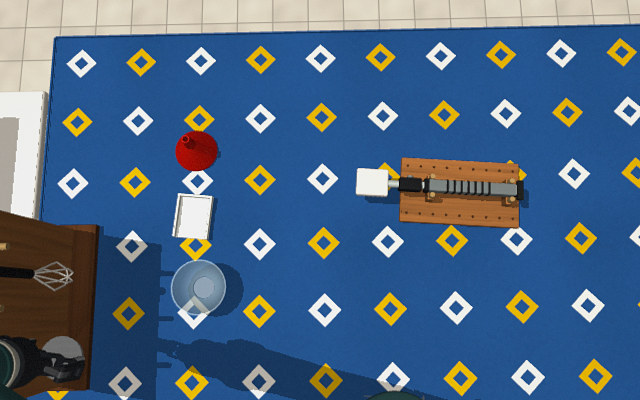

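```bash
cat > h.py <<'E'
from rig import bot
import cv2,numpy as np
def snap(n,f,box=None,sc=1):
    d=bot.get_image(n);im=d["color"][...,::-1]
    if box: x0,y0,x1,y1=box; im=im[y0:y1,x0:x1]
    im=cv2.resize(im,None,fx=sc,fy=sc,interpolation=cv2.INTER_CUBIC);cv2.imwrite(f"pics/{f}.png",im);return d
def ray(d,u,v,z):
    f=200/np.tan(np.radians(d["fov_y"]/2));M=np.array(d["world_from_camera"])
    r=M[:3,:3]@np.array([(u-d["cx"])/f,-(v-d["cy"])/f,-1]);o=M[:3,3]
    return o+r*(z-o[2])/r[2]
def proj(d,p):
    f=200/np.tan(np.radians(d["fov_y"]/2));M=np.array(d["world_from_camera"])
    q=M[:3,:3].T@(np.array(p)-M[:3,3]);return d["cx"]+f*q[0]/-q[2],d["cy"]-f*q[1]/-q[2]
E
python3 - <<'E'
from h import *
snap("top","t1",(345,145,535,240),4)
snap("scene","s1",(105,200,305,315),4)
E
```

```text
(no output)
```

View pics/t1.png

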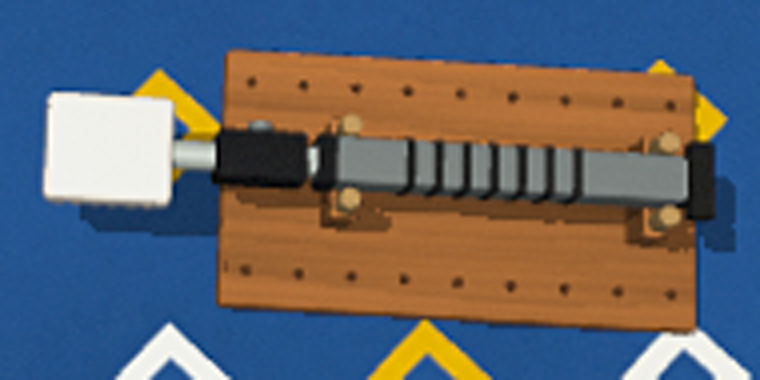

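View pics/s1.png

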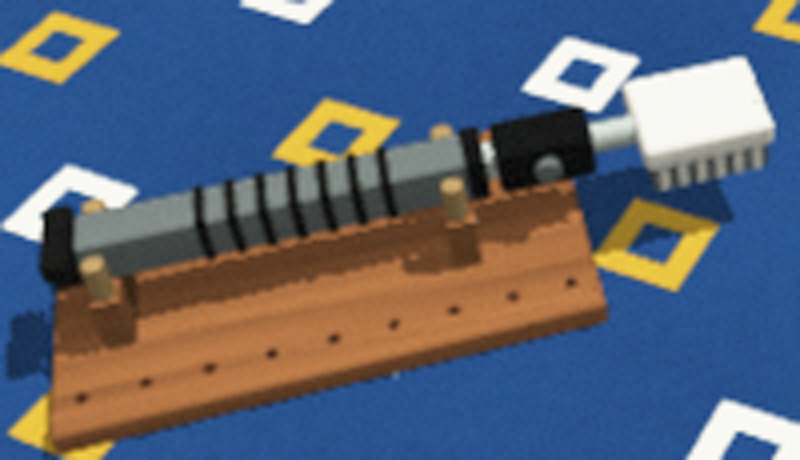

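```bash
python3 - <<'E'
from h import *
d=bot.get_image("top")
def R(L,z): return np.array([ray(d,(a+.5)/4-.5+345,(b+.5)/4-.5+145,z) for a,b in L])
B=R([(228,50),(694,77),(694,330),(219,305)],.015)
P=R([(351,124),(349,198),(669,142),(669,215)],.069)
H=R([(47,92),(172,99),(172,208),(45,200)],.070)
C=R([(218,130),(305,134),(303,187),(214,183)],.074)
for n,X in zip("BPHC",(B,P,H,C)): print(n,X.mean(0),X[:,:2].round(4).tolist())
def ang(a,b): v=a-b; return np.degrees(np.arctan2(v[1],v[0]))
print(ang(B[0],B[1]),ang(B[3],B[2]),ang(P[0]+P[1],P[2]+P[3]),ang(H.mean(0),P.mean(0)),ang(C.mean(0),P.mean(0)),np.linalg.norm(H.mean(0)-C.mean(0)))
# model: fit brush origin/yaw using scene too
o=P.mean(0)
for yaw in (90,92,93):
  pass
E
```

```text
B [ 0.53929168 -0.16732507  0.015     ] [[0.6238, -0.0397], [0.6024, -0.3069], [0.4559, -0.2945], [0.475, -0.0281]]
P [ 0.53882803 -0.18176796  0.069     ] [[0.566, -0.0971], [0.5247, -0.0938], [0.5525, -0.2697], [0.512, -0.2664]]
H [0.55405575 0.03576973 0.07      ] [[0.587, 0.0687], [0.5817, 0.0003], [0.5209, 0.0026], [0.5266, 0.0715]]
C [ 0.54659887 -0.04570856  0.074     ] [[0.5629, -0.0236], [0.5597, -0.0708], [0.5303, -0.0682], [0.5335, -0.0202]]
85.42414672723491 85.88201984883018 85.66646062289786 85.99580399331295 86.73118365015591 0.08191652742518032
```

>>> play_rows:
  offset:
    - [0.02, -0.04, 0]
    - [0.04, -0.08, 0]
    - [0.06, -0.12, 0]
    - [0.08, -0.16, 0]
    - [0.1, -0.2, 0]
  yaw: [-0.13, -0.26, -0.39, -0.52, -0.65]
  hand: [1, 1, 1, 1, 1]
  squeeze: 30

```text
t: 0.75
tool_pos: [0.3203, 0.41, 0.2313]
tool_rot: [0.479, 0.878, 0.0, -0.0]
force: [2.1, 0.7, 0.9]
finger_gap: 0.0854
```

>>> play_rows:
  offset:
    - [0.02, -0.04, 0]
    - [0.04, -0.08, 0]
    - [0.06, -0.12, 0]
    - [0.08, -0.16, 0]
    - [0.1, -0.2, 0]
  yaw: [-0.13, -0.26, -0.39, -0.52, -0.65]
  hand: [1, 1, 1, 1, 1]

```text
t: 1.25
tool_pos: [0.4203, 0.2101, 0.2316]
tool_rot: [0.735, 0.679, 0.0, -0.0]
force: [1.3, 0.9, 0.1]
finger_gap: 0.0856
```

>>> play_rows:
  offset:
    - [0.02, -0.04, 0]
    - [0.04, -0.08, 0]
    - [0.06, -0.12, 0]
    - [0.08, -0.16, 0]
    - [0.1, -0.2, 0]
  yaw: [0, 0, 0, 0, 0]
  hand: [1, 1, 1, 1, 1]

```text
t: 1.75
tool_pos: [0.5203, 0.0102, 0.2315]
tool_rot: [0.733, 0.681, 0.0, 0.0]
force: [1.1, 0.0, 0.4]
finger_gap: 0.0856
```

```bash
cat >> h.py <<'E'
from scipy.spatial.transform import Rotation as Ro
def st():
    s=bot.observe();R=Ro.from_quat(s["tool_rot"]).as_matrix()
    print("t",s["t"],"p",s["tool_pos"].round(4),"jaw deg",np.degrees(np.arctan2(R[1,1],R[0,1])).round(2),"zax",R[:,2].round(3),"F",s["force"].round(1),"M",s["ft_torque"].round(2),"gap",round(s["finger_gap"],4),"j",s["joint_positions"].round(2));return s
E
python3 -c "
from h import *
st()"
```

```text
t 1.75 p [0.5203 0.0102 0.2315] jaw deg -4.23 zax [ 0.001  0.    -1.   ] F [1.1 0.  0.4] M [ 0.   -0.06  0.02] gap 0.0856 j [-0.55  0.26  0.55  1.95 -0.16  0.98  0.  ]
```

>>> play_rows:
  offset:
    - [0.014, -0.03, -0.04]
    - [0.0275, -0.0575, -0.08]
    - [0.0275, -0.0575, -0.11]
    - [0.0275, -0.0575, -0.11]
  yaw: [0, 0, 0, 0]
  hand: [1, 1, 1, 1]

```text
t: 2.15
tool_pos: [0.5441, -0.0467, 0.1174]
tool_rot: [0.734, 0.68, -0.004, -0.003]
force: [-1.0, 0.7, -0.1]
finger_gap: 0.0854
```

```bash
python3 -c "
from h import *
st()
snap('top','t2',(345,125,535,240),4)
snap('scene','s2',(105,120,325,285),3)"
```

```text
t 2.15 p [ 0.5441 -0.0467  0.1174] jaw deg -4.37 zax [-0.009 -0.001 -1.   ] F [-1.   0.7 -0.1] M [0.04 0.04 0.  ] gap 0.0854 j [-0.37  0.48  0.5   1.97 -0.32  0.78  0.24]
```

View pics/t2.png

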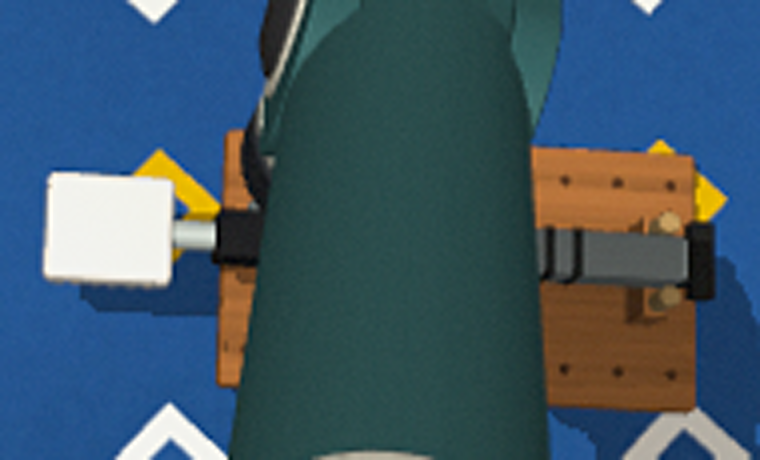

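View pics/s2.png

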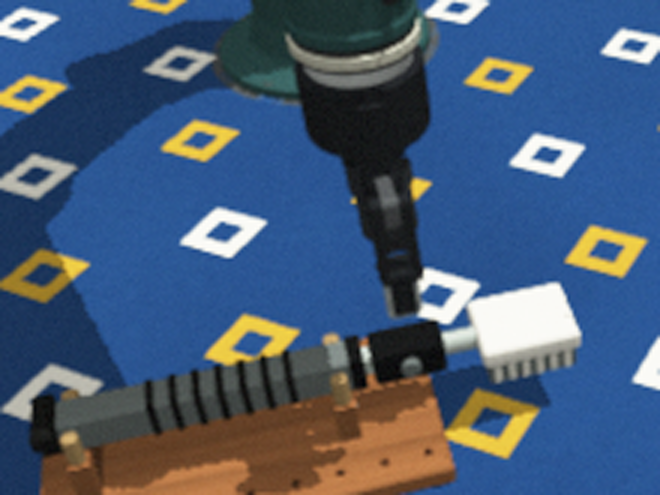

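>>> play_rows:
  offset:
    - [0, 0, -0.03]
    - [0, 0, -0.06]
    - [0, 0, -0.08]
    - [0, 0, -0.08]
    - [0, 0, -0.08]
  yaw: [0, 0, 0, 0, 0]
  hand: [1, 1, 1, 1, 1]

```text
t: 2.75
tool_pos: [0.5487, -0.0451, 0.0432]
tool_rot: [0.732, 0.681, 0.001, 0.001]
force: [-0.2, 0.1, -0.1]
finger_gap: 0.0853
```

```bash
python3 -c "
from h import *
st()
snap('scene','s3',(105,120,325,285),3);st()"
```

```text
t 2.75 p [ 0.5487 -0.0451  0.0432] jaw deg -4.17 zax [ 0.003  0.    -1.   ] F [-0.2  0.1 -0.1] M [ 0.05  0.01 -0.06] gap 0.0853 j [-0.31  0.6   0.43  1.99 -0.41  0.63  0.31]
t 2.8 p [ 0.5489 -0.0452  0.0435] jaw deg -4.19 zax [ 0.004  0.    -1.   ] F [0.2 0.2 0.1] M [ 0.   -0.02  0.03] gap 0.0854 j [-0.31  0.6   0.43  1.99 -0.41  0.63  0.31]
```

View pics/s3.png

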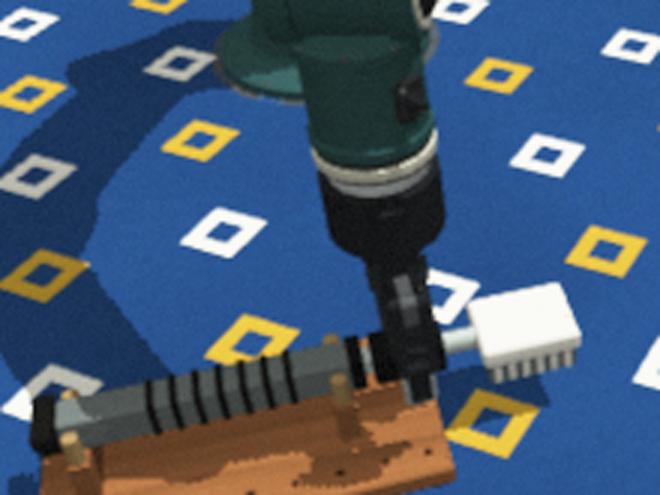

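>>> play_rows:
  offset:
    - [0, 0, -0.002]
    - [0, 0, -0.002]
    - [0, 0, -0.002]
    - [0, 0, -0.002]
    - [0, 0, -0.002]
  yaw: [0, 0, 0, 0, 0]
  hand: [0, 0, 0, 0, 0]
  squeeze: 30

```text
t: 3.3
tool_pos: [0.5482, -0.0456, 0.0402]
tool_rot: [0.733, 0.68, 0.001, 0.0]
force: [0.3, 0.2, 6.2]
finger_gap: 0.0278
```

```bash
python3 -c "
from h import *
st()"
```

```text
t 3.3 p [ 0.5482 -0.0456  0.0402] jaw deg -4.24 zax [ 0.002  0.    -1.   ] F [0.3 0.2 6.2] M [ 0.09  0.05 -0.  ] gap 0.0278 j [-0.31  0.6   0.43  1.99 -0.41  0.63  0.31]
```

>>> play_rows:
  offset:
    - [0.001, 0.014, 0]
    - [0.0025, 0.034, 0]
    - [0.004, 0.054, 0]
    - [0.0054, 0.074, 0]
    - [0.0069, 0.094, 0]
  yaw: [0, 0, 0, 0, 0]
  hand: [0, 0, 0, 0, 0]

```text
t: 3.8
tool_pos: [0.555, 0.0486, 0.0397]
tool_rot: [0.733, 0.681, 0.0, 0.001]
force: [1.7, -3.2, 2.1]
finger_gap: 0.0275
```

```bash
python3 -c "
from h import *
st()
snap('scene','s4',(105,120,325,285),3);st()
snap('top','t4',(300,125,535,240),3)"
```

```text
t 3.8 p [0.555  0.0486 0.0397] jaw deg -4.22 zax [ 0.002 -0.001 -1.   ] F [ 1.7 -3.2  2.1] M [-0.76 -0.35  0.2 ] gap 0.0275 j [-0.48  0.61  0.43  1.98 -0.42  0.64  0.14]
t 3.85 p [0.5549 0.0533 0.0394] jaw deg -3.95 zax [ 0.001  0.002 -1.   ] F [0.3 1.7 4.2] M [-0.43 -0.03 -0.04] gap 0.0279 j [-0.49  0.62  0.43  1.97 -0.42  0.64  0.14]
```

View pics/s4.png

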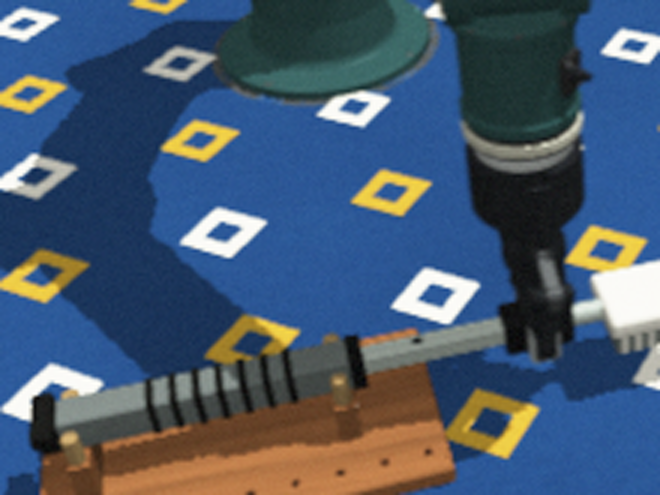

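View pics/t4.png

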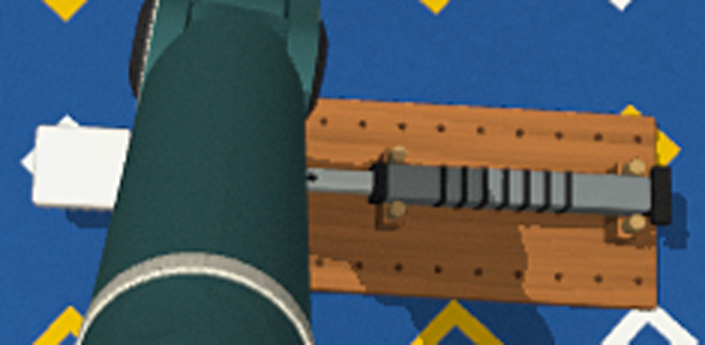

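>>> play_rows:
  offset:
    - [0.0007, 0.01, 0]
    - [0.0014, 0.018, 0]
    - [0.0018, 0.024, 0]
    - [0.0018, 0.024, 0]
  yaw: [0, 0, 0, 0]
  hand: [0, 0, 0, 0]

```text
t: 4.3
tool_pos: [0.5561, 0.0733, 0.0393]
tool_rot: [0.732, 0.681, 0.0, -0.0]
force: [1.4, 1.0, 2.3]
finger_gap: 0.0274
```

```bash
python3 -c "
from h import *
st()"
```

```text
t 4.3 p [0.5561 0.0733 0.0393] jaw deg -4.19 zax [ 0.     0.001 -1.   ] F [1.4 1.  2.3] M [ 0.01 -0.39  0.26] gap 0.0274 j [-0.53  0.62  0.43  1.97 -0.42  0.64  0.1 ]
```

>>> play_rows:
  offset:
    - [0.0001, 0.0015, 0]
    - [0.0002, 0.003, 0]
    - [0.0002, 0.003, 0]
    - [0.0002, 0.003, 0]
  yaw: [0, 0, 0, 0]
  hand: [0, 0, 0, 0]

```text
t: 4.7
tool_pos: [0.5563, 0.0749, 0.0393]
tool_rot: [0.733, 0.68, 0.0, 0.0]
force: [2.6, -1.6, 1.9]
finger_gap: 0.0278
```

```bash
python3 -c "
from h import *
st()"
```

```text
t 4.7 p [0.5563 0.0749 0.0393] jaw deg -4.26 zax [ 0. -0. -1.] F [ 2.6 -1.6  1.9] M [-0.66 -0.48  0.38] gap 0.0278 j [-0.53  0.62  0.43  1.96 -0.42  0.64  0.1 ]
```

>>> play_rows:
  offset:
    - [0.0001, 0.0015, 0]
    - [0.0002, 0.003, 0]
    - [0.0002, 0.003, 0]
  yaw: [0, 0, 0]
  hand: [0, 0, 0]

```text
t: 5.0
tool_pos: [0.5563, 0.0775, 0.0392]
tool_rot: [0.733, 0.68, -0.0, 0.0]
force: [2.7, -5.0, 1.1]
finger_gap: 0.0273
```

```bash
python3 -c "
from h import *
st()
snap('scene','s5',(105,140,325,285),3);st()
snap('top','t5',(300,125,535,240),3)"
```

```text
t 5.0 p [0.5563 0.0775 0.0392] jaw deg -4.26 zax [-0.    -0.001 -1.   ] F [ 2.7 -5.   1.1] M [-1.08 -0.47  0.41] gap 0.0273 j [-0.53  0.62  0.43  1.96 -0.42  0.64  0.09]
t 5.05 p [0.5563 0.0775 0.0392] jaw deg -4.26 zax [-0.    -0.001 -1.   ] F [ 2.  -4.6  1.3] M [-1.15 -0.47  0.38] gap 0.0279 j [-0.53  0.62  0.43  1.96 -0.42  0.64  0.09]
```

View pics/s5.png

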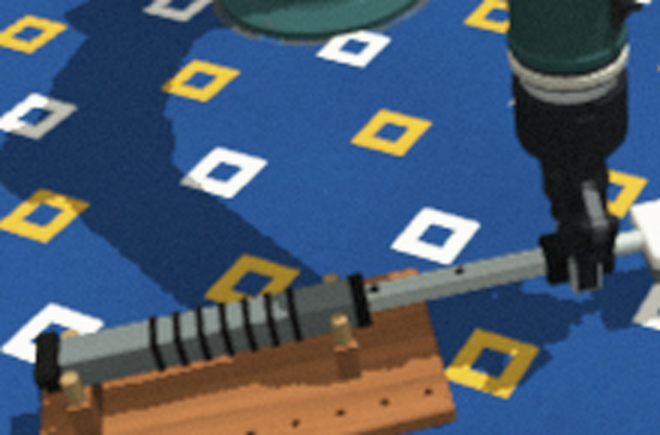

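View pics/t5.png

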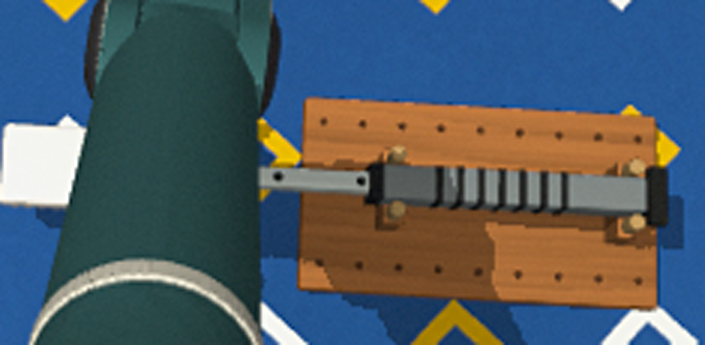

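>>> play_rows:
  offset:
    - [0.0001, 0.001, 0]
    - [0.0002, 0.002, 0]
    - [0.0002, 0.002, 0]
  yaw: [0, 0, 0]
  hand: [0, 0, 0]

```text
t: 5.4
tool_pos: [0.5565, 0.0783, 0.0392]
tool_rot: [0.733, 0.68, -0.001, 0.001]
force: [1.2, -7.6, 1.4]
finger_gap: 0.0278
```

```bash
python3 -c "
from h import *
st()"
```

```text
t 5.4 p [0.5565 0.0783 0.0392] jaw deg -4.3 zax [-0.    -0.002 -1.   ] F [ 1.2 -7.6  1.4] M [-1.6  -0.4   0.42] gap 0.0278 j [-0.54  0.62  0.43  1.96 -0.42  0.64  0.09]
```

>>> play_rows:
  offset:
    - [-0.0001, -0.0018, 0]
    - [-0.0001, -0.0018, 0]
    - [-0.0001, -0.0018, 0]
    - [-0.0001, -0.0018, 0]
    - [-0.0001, -0.0018, 0]
  yaw: [0, 0, 0, 0, 0]
  hand: [0, 0, 0.6, 0.8, 0.8]

```text
t: 5.9
tool_pos: [0.5552, 0.0796, 0.0388]
tool_rot: [0.733, 0.681, -0.001, -0.001]
force: [-0.2, -0.0, 0.2]
finger_gap: 0.0677
```

```bash
python3 -c "
from h import *
st()"
```

```text
t 5.9 p [0.5552 0.0796 0.0388] jaw deg -4.22 zax [-0.002  0.001 -1.   ] F [-0.2 -0.   0.2] M [ 0.   -0.    0.02] gap 0.0677 j [-0.54  0.62  0.43  1.96 -0.42  0.65  0.09]
```

>>> play_rows:
  offset:
    - [0, 0, 0.03]
    - [0, 0, 0.07]
    - [0, 0, 0.11]
    - [-0.002, -0.04, 0.11]
    - [-0.005, -0.085, 0.11]
  yaw: [0, 0, 0, 0, 0]
  hand: [1, 1, 1, 1, 1]

```text
t: 6.4
tool_pos: [0.5519, -0.0042, 0.1504]
tool_rot: [0.731, 0.683, 0.001, -0.0]
force: [-0.0, -0.5, -0.0]
finger_gap: 0.0855
```

>>> play_rows:
  offset:
    - [-0.003, -0.045, 0]
    - [-0.006, -0.09, 0]
    - [-0.0085, -0.138, 0]
    - [-0.0085, -0.138, 0]
  yaw: [0, 0, 0, 0]
  hand: [1, 1, 1, 1]

```text
t: 6.8
tool_pos: [0.541, -0.1522, 0.1498]
tool_rot: [0.737, 0.676, -0.001, 0.001]
force: [-0.3, -0.4, -0.1]
finger_gap: 0.0853
```

```bash
python3 -c "
from h import *
st()
snap('scene','s6',(105,150,365,285),3);st()
snap('top','t6',(285,125,535,240),3)"
```

```text
t 6.8 p [ 0.541  -0.1522  0.1498] jaw deg -4.88 zax [-0.    -0.003 -1.   ] F [-0.3 -0.4 -0.1] M [-0.04  0.01  0.  ] gap 0.0853 j [-0.24  0.46  0.58  1.92 -0.32  0.85  0.42]
t 6.85 p [ 0.5416 -0.148   0.1493] jaw deg -4.65 zax [-0.001 -0.    -1.   ] F [ 0.9  0.2 -0.3] M [ 0.06 -0.06  0.08] gap 0.0851 j [-0.24  0.46  0.57  1.92 -0.32  0.85  0.42]
```

View pics/s6.png

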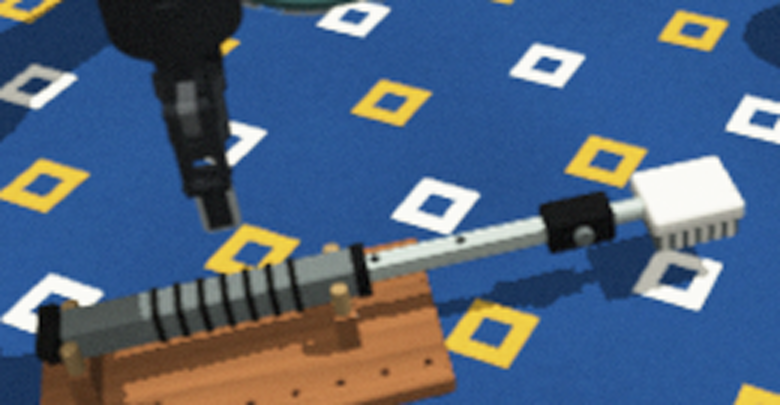

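View pics/t6.png

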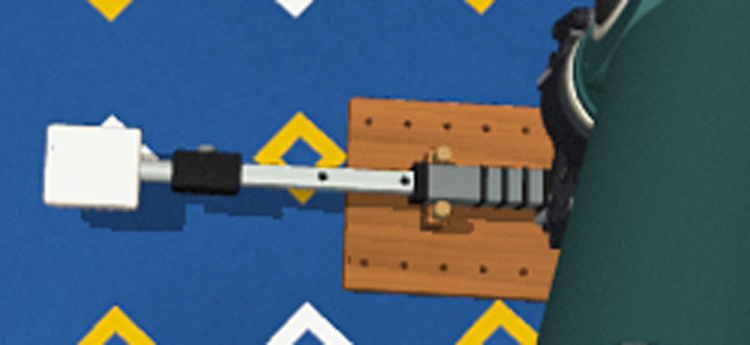

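```bash
python3 - <<'E'
from h import *
d=bot.get_image("top");im=d["color"]
q=lambda a,b,z=.074:ray(d,(a+.5)/3-.5+285,(b+.5)/3-.5+125,z)
c=q(241,173);r=q(413,183);f=q(172,170);print("gap(exp 125)",np.linalg.norm(c-r)*1e3,"collar len",np.linalg.norm(c-f)*1e3, "collar ctr",(c+f)/2)
h=np.mean([q(45,127,.07),q(140,127,.07),q(140,208,.07),q(45,204,.07)],0);print("head",h)
print("button tip", q(206,146,.060),"collar side edge",q(206,152,.074),q(206,191,.074))
d=snap("top","t7",(330,155,400,200),10)
snap("scene","s7",(275,200,330,245),12)
E
```

```text
gap(exp 125) 124.58458741197136 collar len 50.10460314794254 collar ctr [0.55430817 0.07607383 0.074     ]
head [0.56068615 0.15890201 0.07      ]
button tip [0.57668654 0.07521372 0.06      ] collar side edge [0.56883961 0.07603558 0.074     ] [0.53985654 0.07681558 0.074     ]
```

View pics/t7.png

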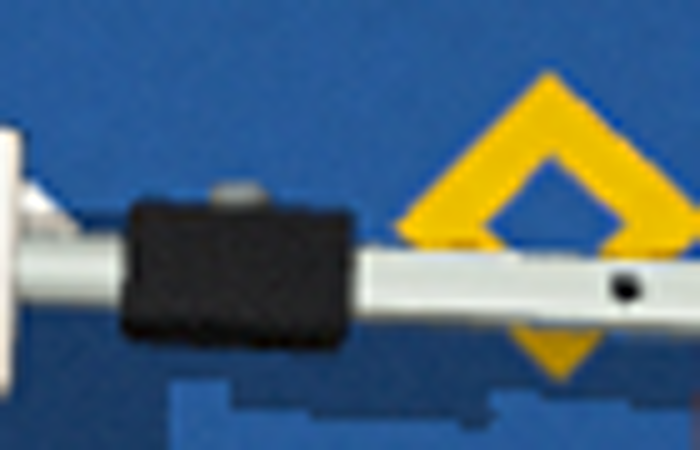

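View pics/s7.png

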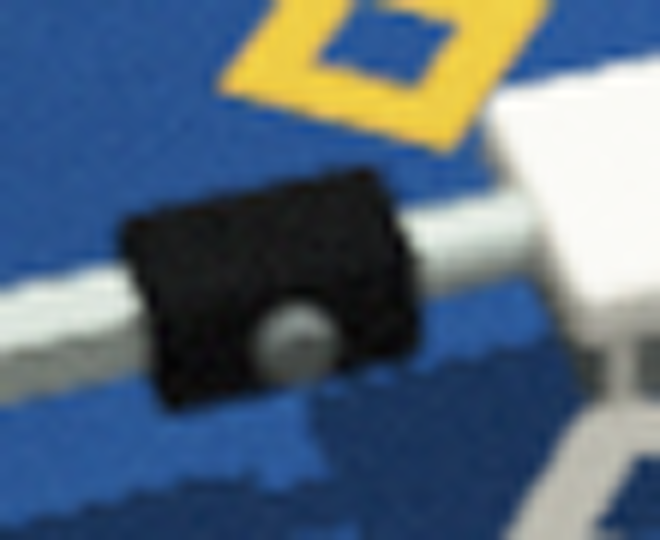

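>>> play_rows:
  offset:
    - [0, 0, -0.035]
    - [0, 0, -0.07]
    - [0, 0, -0.095]
    - [0, 0, -0.108]
    - [0, 0, -0.108]
  yaw: [0, 0, 0, 0, 0]
  hand: [1, 1, 1, 1, 1]

```text
t: 7.55
tool_pos: [0.542, -0.143, 0.0397]
tool_rot: [0.732, 0.681, -0.001, -0.001]
force: [0.1, 0.7, 0.3]
finger_gap: 0.0852
```

```bash
python3 -c "
from h import *
st()
snap('scene','s8',(105,150,365,285),3);st()"
```

```text
t 7.55 p [ 0.542  -0.143   0.0397] jaw deg -4.13 zax [-0.003  0.001 -1.   ] F [0.1 0.7 0.3] M [0.01 0.01 0.  ] gap 0.0852 j [-0.16  0.63  0.47  1.96 -0.45  0.66  0.52]
t 7.6 p [ 0.543  -0.1437  0.0411] jaw deg -4.17 zax [-0.001  0.    -1.   ] F [ 0.1 -0.6  0.1] M [-0.03 -0.02 -0.08] gap 0.0854 j [-0.16  0.63  0.47  1.96 -0.45  0.66  0.52]
```

View pics/s8.png

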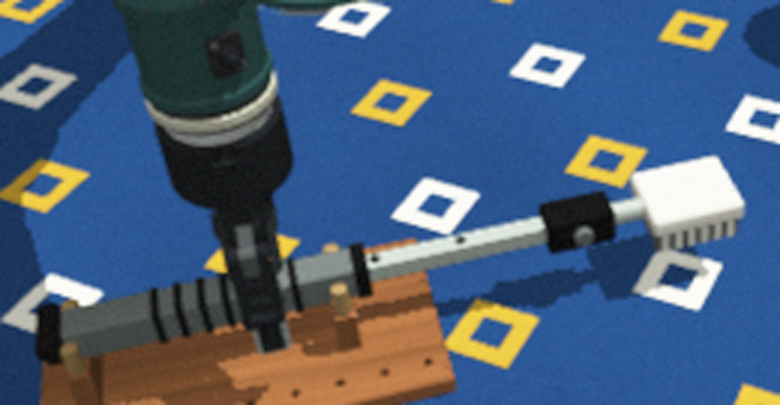

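>>> play_rows:
  offset:
    - [-0.0005, 0, 0]
    - [-0.0005, 0, 0]
    - [-0.0005, 0, 0]
    - [-0.0005, 0, 0]
    - [-0.0005, 0, 0]
  yaw: [0, 0, 0, 0, 0]
  hand: [0, 0, 0, 0, 0]
  squeeze: 80

```text
t: 8.1
tool_pos: [0.5425, -0.1446, 0.0421]
tool_rot: [0.733, 0.68, 0.0, -0.0]
force: [-1.9, 1.1, 6.5]
finger_gap: 0.0248
```

>>> play_rows:
  offset:
    - [0, 0, 0]
    - [0, 0, 0.006]
    - [0, 0, 0.016]
    - [0, 0, 0.03]
    - [0, 0, 0.045]
  yaw: [0, 0, 0, 0, 0]
  hand: [0, 0, 0, 0, 0]

```text
t: 8.6
tool_pos: [0.5423, -0.1446, 0.0874]
tool_rot: [0.733, 0.68, -0.0, 0.0]
force: [0.1, 0.1, -2.7]
finger_gap: 0.0248
```

```bash
python3 -c "
from h import *
st()
snap('scene','s9',(105,100,365,285),3);st()"
```

```text
t 8.6 p [ 0.5423 -0.1446  0.0874] jaw deg -4.25 zax [-0. -0. -1.] F [ 0.1  0.1 -2.7] M [0.01 0.   0.02] gap 0.0248 j [-0.2   0.55  0.52  1.95 -0.4   0.74  0.48]
t 8.65 p [ 0.5441 -0.1452  0.09  ] jaw deg -4.26 zax [ 0.004 -0.001 -1.   ] F [ 0.5 -0.5 -2. ] M [-0.1  -0.08  0.07] gap 0.0248 j [-0.2   0.55  0.52  1.95 -0.4   0.74  0.48]
```

View pics/s9.png

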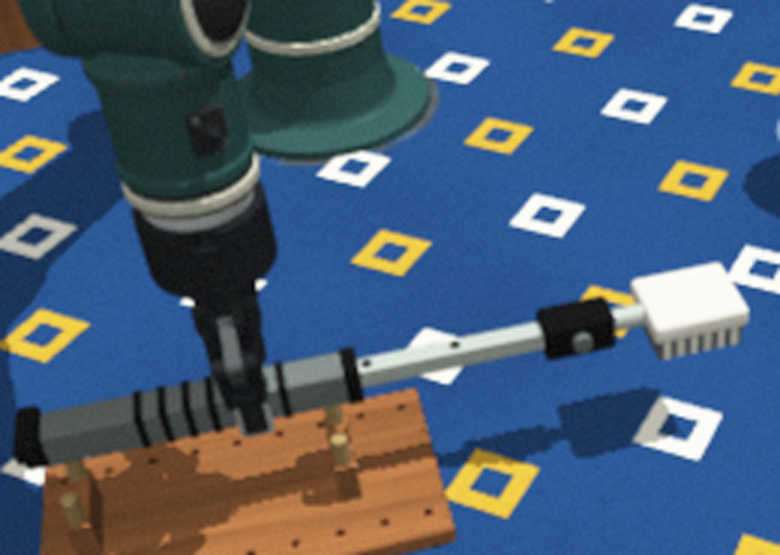

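Held level, weight about 3 N with little moment. I'll lift it further.

>>> play_rows:
  offset:
    - [0, 0, 0.02]
    - [0, 0, 0.04]
    - [0, 0, 0.06]
    - [0, 0, 0.08]
    - [0, 0, 0.1]
  yaw: [0, 0, 0, 0, 0]
  hand: [0, 0, 0, 0, 0]

```text
t: 9.15
tool_pos: [0.5424, -0.1446, 0.1877]
tool_rot: [0.733, 0.68, 0.0, 0.0]
force: [0.9, 0.0, -2.9]
finger_gap: 0.0247
```

>>> play_rows:
  offset:
    - [0, 0, 0.01]
    - [0, 0, 0.01]
    - [0, 0, 0.01]
    - [0, 0, 0.01]
    - [0, 0, 0.01]
  yaw: [0, 0, 0, 0, 0]
  hand: [0, 0, 0, 0, 0]

```text
t: 9.65
tool_pos: [0.5419, -0.1444, 0.1953]
tool_rot: [0.733, 0.68, -0.001, -0.001]
force: [-0.7, 0.2, -3.6]
finger_gap: 0.0252
```

```bash
python3 -c "
from h import *
st()
snap('scene','s10',(85,0,500,300),1.9);st()
snap('top','t10',None,1.25)"
```

```text
t 9.65 p [ 0.5419 -0.1444  0.1953] jaw deg -4.24 zax [-0.002 -0.    -1.   ] F [-0.7  0.2 -3.6] M [-0.07  0.03  0.03] gap 0.0252 j [-0.28  0.4   0.61  1.89 -0.28  0.94  0.38]
t 9.7 p [ 0.542  -0.1445  0.1954] jaw deg -4.25 zax [-0.002 -0.    -1.   ] F [-0.2  0.7 -3.3] M [-0.02  0.02  0.03] gap 0.0249 j [-0.28  0.4   0.61  1.89 -0.28  0.94  0.38]
```

View pics/s10.png

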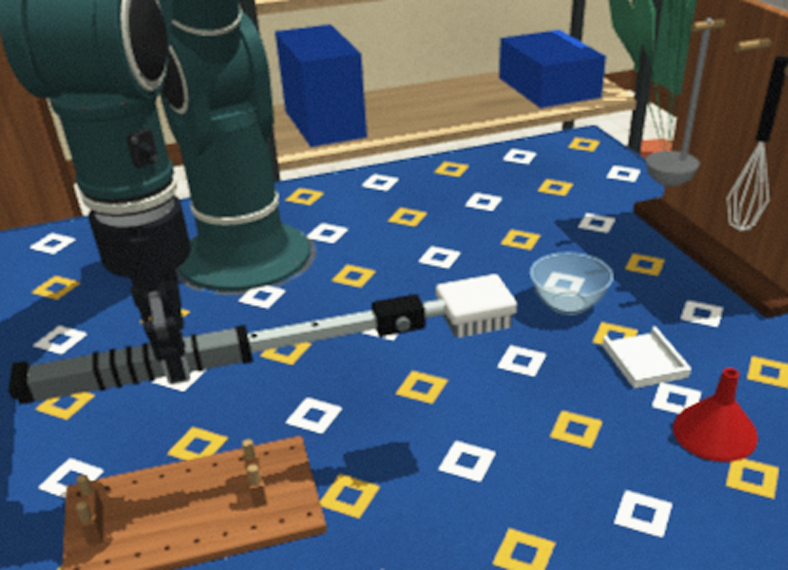

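View pics/t10.png

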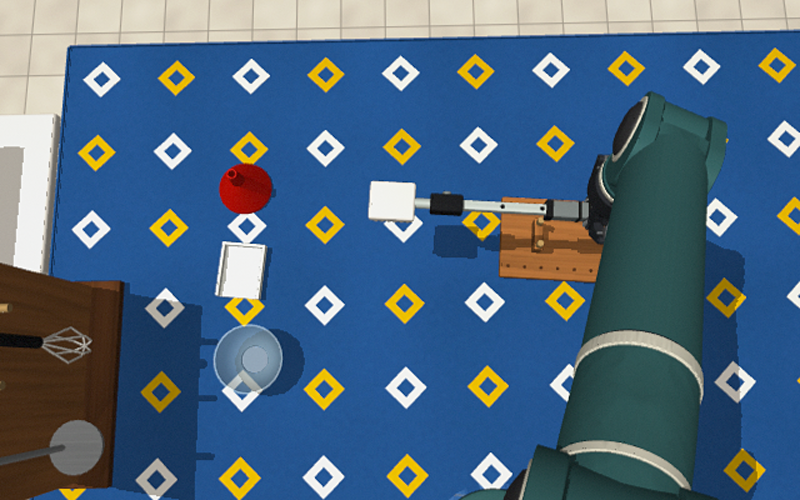

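```bash
python3 - <<'E'
from h import *
d=bot.get_image("scene");g=np.array([0.5418,-0.1445,0.2133]);a=np.array([.0737,.9973,0])
for x in(-118,90,215,240,265,288):print(x,[round((c-o)*1.9) for c,o in zip(proj(d,g+a*(x-20)/1000),(85,0))])
st()
E
```

```text
-118 [21, 386]
90 [248, 343]
215 [373, 319]
240 [397, 315]
265 [420, 310]
288 [442, 306]
t 9.8 p [ 0.5422 -0.1446  0.1957] jaw deg -4.25 zax [-0.001 -0.    -1.   ] F [ 0.  -0.5 -3. ] M [-0.04 -0.01  0.05] gap 0.025 j [-0.28  0.4   0.61  1.89 -0.28  0.94  0.38]
```

```bash
python3 -c "
from h import *
print(bot.sign_off())"
```

```text
the job is handed in; nothing more can be done
None
```

The brush is extended to the second stop, locked, and held level above its rest in the gripper. I handed the job in at about 9.8 s.

- **Extension:** I gripped the collar across its button with 30 N and pulled about 0.123 m. The handle slid roughly 3 mm forward until the pull met a firm stop at 7.6 N. I then let go.
- **Lock:** in the pictures the button stands out again as it did at the start. The stick measured about 0.1196 m out.
- **Lift:** I took the ribbed handle at the balance point with 80 N and lifted it about 0.15 m straight up.
- **Final hold:** the carried load is about 3 N with almost no moment. In the scene image the brush lines up with a level, 0.120 m extended model to within a few pixels.
- **Bystanders:** the bowl, funnel and spoon rest look unmoved.

No check failed or disagreed. I did not test the lock by tugging the stick; I judged it only from the button position and the measured extension.

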